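Close the balance's draught shield and tare it

TASK

The empty beaker stands on the balance's pan, ready to be tared. With the fingertips, push the top hatch and the side door on the operator's right fully shut without slamming them, and once the whole draught shield is closed press the wide tare key down and let it go. Press no other key, and do not move the beaker or the things standing around the balance.

Things in the scene. Friction and masses are not known exactly. Their poses are not given: they have to be found in the camera images.
- balance: Laboratory balance, fixed, 340 mm deep, 210 wide, 190 high. Origin: centre of its footprint, on the bench. x runs from its front (sloping console with display and keys, x -170 to -70 mm, 45 to 63 mm high) to its back, y to the operator's left, z up. Glass chamber x -70 to 95 mm; rear column to 170 mm, 161 mm high. Its glass hatch and side doors slide along x: back to open, forward (-x) to shut.
- hatch (a joint): Opening of the top hatch in m: 0 is fully shut, grows as the pane slides back, 0.13 at most. It has a hard stop at 0, slides with about 2 N of friction and stays where it is left.
- hatch_lip (a point): Middle of the rear (+x of the balance) face of the top hatch's finger lip, the face to push. The lip is a dark upright strip on the hatch's front edge, 110 mm long (y), 12 mm thick (x). Its top is 7 mm above this point; the pane behind it lies 8.5 mm below this point (173 mm above the bench). Shut, this point is at x -53 mm of the balance. Moves with the hatch.
- right_door (a joint): Opening of the side door on the operator's right (-y of the balance) in m: 0 is fully shut, grows as it slides back, 0.13 at most. Hard stop at 0, about 2 N of friction, stays where it is left.
- right_door_bar (a point): On the rear (+x of the balance) face of the right door's finger bar, the face to push: a dark upright bar on the door's front edge, 12 mm thick (x), from 61 mm below to 25 mm above this point (79 to 165 mm above the bench). It ends 12 mm farther outward (-y); inward, the top rail begins 13 mm and the door's glass 19 mm from this point. Shut: x -54 mm of the balance. Moves with the door.
- left_door (a joint): Opening of the side door on the operator's left (+y of the balance) in m: 0 is fully shut. It starts shut, and is the mirror image of the right one.
- tare_key (a joint): Travel of the tare key in m: 0 released, 0.004 fully down (about 5 N, sprung back when let go). It registers from 0.0025 on.
- tare_top (a point): Centre of the upper face of the tare key: the wide grey bar key on the operator's right (-y) of the console's front, 24 mm (x) by 60 mm (y), 5 mm proud. Console and key slope by 0.18 rad, lower towards the robot; the key moves at right angles to the slope and may be pressed straight down. The chamber's front glass, 168 mm high, is 73 mm behind this point.
- mode_key (a joint): Travel of the mode key in m (0 released, 0.004 down): small round key, 18 mm across, on the left (+y) of the console, 97 mm to the left of the tare key's centre. Not to be pressed.
- power_key (a joint): Travel of the on/off key in m (0 released, 0.004 down): small round key like the mode key, 133 mm to the left of the tare key's centre. Not to be pressed.
- beaker: Clear empty beaker, 42 mm across, 55 mm tall, standing upright in the chamber on the balance's round pan (76 mm above the bench). Origin: centre of its underside.
- amber_bottle: Bystander on the bench near the balance: brown glass jar with black cap, 60 mm across, 115 mm tall, upright. Origin: the underside's centre.
- flask: Bystander on the bench near the balance: clear conical flask, 64 mm across the foot, 90 mm tall, upright. Origin: the underside's centre.
- dish: Bystander on the bench near the balance: white shallow dish, 76 mm across, 16 mm high. Origin: the underside's centre.
- weight: Bystander on the bench near the balance: polished steel calibration weight with a knob, 34 mm across, 56 mm tall, upright. Origin: the underside's centre.
- weighing_bottle: Bystander on the bench near the balance: small clear jar with cap, 36 mm across, 45 mm tall, upright. Origin: the underside's centre.
- wash_bottle: Bystander on the bench near the balance: white plastic wash bottle with red cap and bent spout, 66 mm across, 180 mm tall with the spout, upright. Origin: the underside's centre.
- spatula: Bystander on the bench near the balance: steel double-ended micro spatula lying flat, a thin rod 150 mm long and 8 mm thick.

How it is judged:
By the outcome, as a careful person would: the job done as asked, in the order asked, and still so for the second after the job is handed in, with the robot touching nothing.
It also fails if it takes over 48 s, if anything falls off the work surface, if the arm or the gripper's body presses on something with over 40 N, if the wrist force passes 120 N, or if a joint passes its speed limit or range.

ROBOT

A 6-joint arm with a two-finger parallel gripper is mounted at the origin on the work surface. World frame = base frame: x ahead of the robot, y to its left, z up, the work surface at z = 0. Lengths are in m, angles in degrees, forces in N, time in s.
With the tool pointing down it reaches from about 0.4 to 0.825 m from the base axis. Payload 7 kg.
Tool frame: the origin (TCP) lies at the very end of the fingers, on their centre line; the grasp point (between the pads) lies tcp_to_grasp behind it (tcp_to_grasp is the distance from the TCP to the grasp point, in m); x points along the fingers, y is the direction in which the jaws open and shut, and the axes are right-handed (so a half turn about x gives the same grasp; the last joint's range is limited). The gripper opens to 88 mm and grips with 3 to 60 N. Pads are 19 mm wide; open, the fingers measure 130 mm over their backs; the gripper's body (78 mm by 193 mm) begins 47 mm behind the grasp point.
Start: joints at [91.106, 20.546, 0.682, 0, -70.136, -16.507], TCP at [0.179, 0.651, 0.227] pointing down, gripper open.
Joint ranges: [-176.03, 176.03], [-82.01, 121.73], [-58.28, 71.71], [-173.87, 95.51], [-174.79, -0.11], [-173.66, 173.66]. Speed limits (degrees/s): [136.94, 136.94, 172.46, 180, 180, 180].

INTERFACE

Orientations are given as [roll, pitch, yaw] about the fixed x, y, z axes, in that order (R = Rz(yaw) Ry(pitch) Rx(roll)).
In Python, from plant import * gives the robot as it stands. The module is installed in compiled form; this text tells all that it offers.
- The arm moves only by the shell command python3 -m pendant 'ROWS'. ROWS is JSON, a list of rows, each an object with "claw": the finger opening in mm, from 0 to 87.6; "linear": the shift along the tool's x, y, z in mm, a list of three; "twist": the turn about the tool's x in rad. In form: [{"claw": claw, "linear": [tx, ty, tz], "twist": twist}, ...]. A call has exactly 10 rows; each row shifts and turns the commanded pose from where the row before left it, along the tool's axes as they then stand; what a row does not reach is not made up. A row lasts 1/12 s, in which the tool goes at most 41.7 mm and 7.16 degrees, less where a joint would pass 70% of its speed; a pose out of reach is approached as far as the arm can. A call with a gripper value outside its range is refused whole. The fingers move at their own pace and stop on an object; the grip force is fixed at half the most. Time passes only in rows, so rows that do not move let the fingers close, or fill a call up. It gives the time, the measured TCP pose, the force and the opening at its end, in the units of the state.
- get_obs(): the state, without advancing time (a new reading comes with each control period).
- snapshot(name): name is "scene" or "top"; returns (picture, depth): 420x560x3 uint8, red, green, blue; 420x560 float32, m along the optical axis (not along the pixel's ray), 0 where there is no reading.
- camera_params(name): a dict with "fx", "fy", "cx", "cy" (pixels), "k1" (the pictures are not rectified: a ray, as slopes to the right and down, at radius r is drawn at 1 + k1 r^2 times it, then the intrinsics apply), "rvec" (rotation vector, rad) and "tvec" (3), from world to camera coordinates, as OpenCV has them. Camera axes: x right, y down, z forward; pixel columns grow to the right and rows downward; lengths in m; the calibration is good to about 2 mm. A picture is of the moment at which its call begins. camera_params takes no time and is no camera call.
- close_job(): hands the job in, once; it reports no verdict.
Trained networks look in the newest picture that a camera, given by its name, has taken for a name from the list of things; names that differ only in an ending like _2 or _b are one class to them, and where a whole thing is asked for, a point or a joint stands for the part that bears it (a point fixed in the world has none). Each returns a list of dicts, best first, with "confidence" (0 to 1); they miss things now and then, are a little off and sometimes report something else, mostly with a low value. They report only what shows in the picture. A call takes as long as a camera call.
- boxes_of(camera, target): "xy" ([column, row] in pixels, amid what is visible of it).
The state is a dict: "clock": time; "joint_pos": joint angles; "qvel": joint speeds; "tau": joint torques, N m; "tool_pos": TCP position; "orientation": TCP orientation; "force": force on the tool from outside, world axes, zero at the start; "moment": the same for the moment, N m; "opening": finger opening in m.
Only numpy, scipy, OpenCV 4.12 (cv2) and the standard library are available. Lean on these libraries where they do the work, as an engineer would, in place of code of your own. Each camera call takes 0.05 s, during which the arm holds its last target. There are 200 camera calls.

## Working session

There is one attempt and no reset: what is moved stays moved. The work goes in short steps, Python scripts to look and compute and a shell command to move; the robot and the scene stay as the last step left them, time stands still between calls to the robot, and variables do not carry over. Pictures are saved under pics/ and viewed, about 8 in all and at most 12, crops included, and the job is handed in when it is done.

```bash
mkdir -p pics; cat > h.py <<'E'
from plant import *
import numpy as np, cv2
from scipy.spatial.transform import Rotation as R
def cam(n):
    c=camera_params(n); K=np.array([[c['fx'],0,c['cx']],[0,c['fy'],c['cy']],[0,0,1.]])
    return c,K,cv2.Rodrigues(np.array(c['rvec'],float))[0],np.array(c['tvec'],float).ravel()
def ray(n,uv):
    c,K,Rm,t=cam(n); d=np.array([(uv[0]-c['cx'])/c['fx'],(uv[1]-c['cy'])/c['fy']]); s=d.copy()
    for _ in range(30): s=d/(1+c['k1']*(s@s))
    return -Rm.T@t, Rm.T@np.array([s[0],s[1],1])
def at_depth(n,uv,z): o,r=ray(n,uv); return o+r*z
def at_height(n,uv,h): o,r=ray(n,uv); return o+r*(h-o[2])/r[2]
def proj(n,P):
    c,K,Rm,t=cam(n); p=Rm@np.asarray(P,float)+t; s=p[:2]/p[2]; s=s*(1+c['k1']*(s@s))
    return np.array([c['fx']*s[0]+c['cx'],c['fy']*s[1]+c['cy']])
E
python3 - <<'E'
from h import *
for n in ('scene','top'):
    p,d=snapshot(n); cv2.imwrite(f'pics/{n}0.png',p[:,:,::-1]); np.save(n+'_d.npy',d)
    print(n,(-cam(n)[2].T@cam(n)[3]).round(3))
    for t in ('balance','hatch_lip','right_door_bar','tare_top','beaker'):
        for b in boxes_of(n,t)[:2]:
            u=b['xy'];z=d[int(round(u[1])),int(round(u[0]))]
            print(t,round(b['confidence'],2),np.round(u,1),at_depth(n,u,z).round(3))
print(get_obs())
E
```

```text
scene [1.081 0.081 0.933]
balance 0.78 [240.2 236. ] [0.66  0.012 0.169]
hatch_lip 0.66 [238.9 230.4] [1.081 0.081 0.933]
right_door_bar 0.69 [175.8 207.3] [ 0.587 -0.116  0.145]
top [0.493 0.082 0.937]
balance 0.73 [321.  209.2] [0.588 0.015 0.176]
hatch_lip 0.61 [324.8 177.2] [0.649 0.007 0.174]
right_door_bar 0.56 [386.1 216.5] [ 0.576 -0.109  0.164]
tare_top 0.9 [339.2 287.2] [ 0.437 -0.033  0.054]
tare_top 0.43 [423.2 189.4] [ 0.646 -0.217  0.06 ]
beaker 0.6 [240.7 225.2] [0.572 0.183 0.007]
{'clock': 0.6, 'joint_pos': array([ 9.11079912e+01,  2.05453053e+01,  6.81420792e-01, -6.83528496e-06,
       -7.01366487e+01, -1.65057990e+01]), 'qvel': array([-0.00249126, -0.06415485, -0.0400329 ,  0.03616846, -0.08246091,
       -0.06102707]), 'tau': array([ 1.47012241e-03, -5.81992972e+01,  2.93177819e+01,  6.99955434e+00,
        1.24272550e-02, -1.85761235e-05]), 'tool_pos': array([0.17925035, 0.65073152, 0.22656904]), 'orientation': array([105.81509802,  89.99946671, -89.58271211]), 'force': array([-0.2802784 ,  0.60659226, -0.19446943]), 'moment': array([-0.01399909,  0.01616067, -0.02224397]), 'opening': 0.08739512558045427}
```

View pics/top0.png

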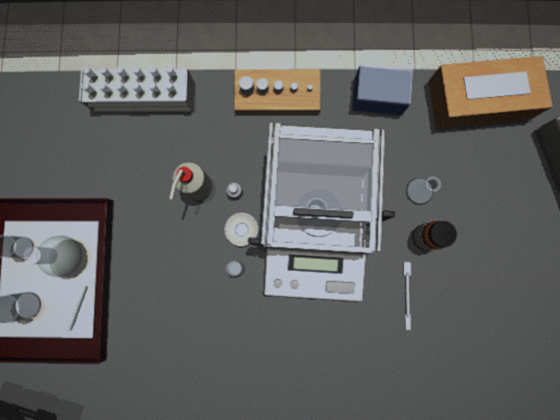

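View pics/scene0.png

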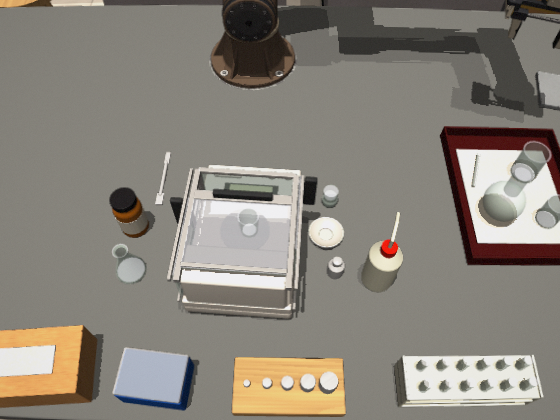

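```bash
python3 - <<'E'
from h import *
p=cv2.imread('pics/top0.png'); 
c=p[115:310,230:460]; c=cv2.convertScaleAbs(cv2.resize(c,None,fx=3,fy=3,interpolation=cv2.INTER_CUBIC),alpha=1.4); cv2.imwrite('pics/top0c.png',c)
d=np.load('top_d.npy')
for t,uv,h in [('tare',(340,287),.055),('lip',(323,213),.18),('rbar',(389,214),.165),('lbar',(256,241),.165),('cfl',(265,297),.045),('cfr',(362,300),.045)]:
    print(t,at_depth('top',uv,d[uv[1],uv[0]]).round(4),at_height('top',uv,h).round(4))
for t in ('tare_top','mode_key','power_key','hatch_lip','right_door_bar','left_door','amber_bottle','flask','spatula','beaker'):
  for n in ('top',):
    for b in boxes_of(n,t)[:2]: print(n,t,round(b['confidence'],2),np.round(b['xy'],1))
E
```

```text
tare [ 0.4371 -0.0347  0.0537] [ 0.4372 -0.0345  0.055 ]
lip [0.5794 0.0123 0.1876] [0.5802 0.0116 0.18  ]
rbar [ 0.5802 -0.1145  0.1652] [ 0.5802 -0.1145  0.165 ]
lbar [0.5289 0.1362 0.1671] [0.529  0.1363 0.165 ]
cfl [0.4114 0.1265 0.0021] [0.4152 0.1244 0.045 ]
cfr [ 0.4052 -0.0904  0.0018] [ 0.4092 -0.0824  0.045 ]
top tare_top 0.9 [339.2 287.2]
top tare_top 0.43 [423.2 189.4]
top mode_key 0.51 [293.7 282.5]
top mode_key 0.2 [421.6 188.9]
top power_key 0.59 [275.3 281.6]
top power_key 0.19 [407.8 290.9]
top hatch_lip 0.61 [324.8 177.2]
top right_door_bar 0.56 [386.1 216.5]
top left_door 0.77 [264.9 231.1]
top amber_bottle 0.57 [321.6 208.8]
top flask 0.78 [421.9 188.6]
top spatula 0.89 [408.2 297.5]
top beaker 0.6 [240.7 225.2]
```

View pics/top0c.png

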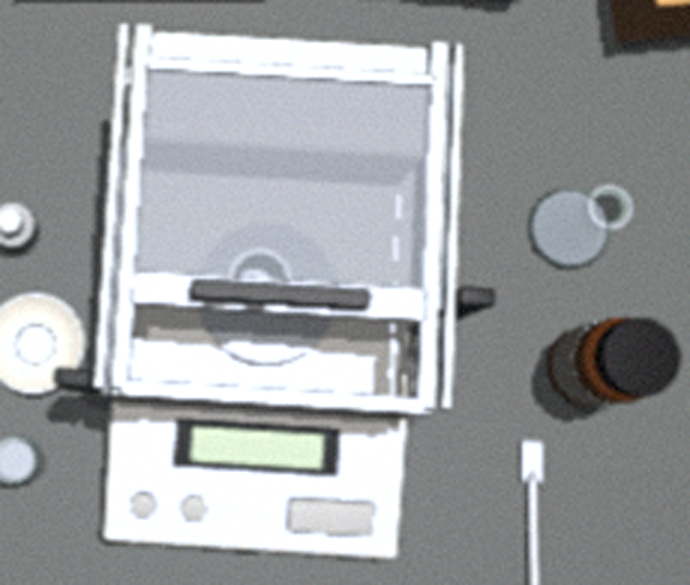

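```bash
python3 - <<'E'
from h import *
def c(u,v): return (230+(u-1)/3,115+(v-1)/3)
P={k:at_height('top',c(*uv),h) for k,uv,h in [('tare',(331,517),.055),('mode',(193,507),.055),('power',(144,503),.055),('lipL',(192,281),.1885),('lipR',(370,289),.1885),('lipLf',(192,298),.1885),('rbar_o',(495,290),.165),('rbar_i',(461,289),.165),('rbar_of',(495,301),.165),('lbar_o',(57,370),.165),
 ('colL',(120,25),.165),('colR',(462,45),.165),('frL',(95,388),.165),('frR',(450,407),.165)]}
for k,v in P.items(): print(k,v.round(4))
yv=P['power']-P['tare']; print('yaw keys',np.degrees(np.arctan2(-yv[0],yv[1])),np.linalg.norm(yv), np.linalg.norm(P['mode']-P['tare']))
yv=P['lipL']-P['lipR']; print('yaw lip',np.degrees(np.arctan2(-yv[0],yv[1])),np.linalg.norm(yv))
for a,b in (('colL','frL'),('colR','frR')):
    d=P[a]-P[b]; print('side',np.degrees(np.arctan2(d[1],d[0])),np.linalg.norm(d))
d=np.load('top_d.npy')
# point clouds of lip & bars in balance coords
from itertools import product
for nm,(u0,u1,v0,v1),zr in [('lip',(285,365,200,225),(.183,.195)),('rbar',(380,402,203,226),(.1,.175)),('lbar',(244,262,230,250),(.1,.175))]:
    pts=np.array([at_depth('top',(u,v),d[v,u]) for u in range(u0,u1) for v in range(v0,v1)])
    m=(pts[:,2]>zr[0])&(pts[:,2]<zr[1]); q=pts[m]; print(nm,m.sum(),q.min(0).round(4),q.max(0).round(4),q.mean(0).round(4))
E
```

```text
tare [ 0.4372 -0.0345  0.055 ]
mode [0.444  0.0627 0.055 ]
power [0.4467 0.0973 0.055 ]
lipL [0.5878 0.0661 0.1885]
lipR [ 0.583  -0.0427  0.1885]
lipLf [0.5774 0.0661 0.1885]
rbar_o [ 0.5853 -0.1254  0.165 ]
rbar_i [ 0.5859 -0.104   0.165 ]
rbar_of [ 0.5783 -0.1252  0.165 ]
lbar_o [0.5346 0.1502 0.165 ]
colL [0.7581 0.1119 0.165 ]
colR [ 0.7448 -0.1093  0.165 ]
frL [0.5234 0.1263 0.165 ]
frR [ 0.5118 -0.0951  0.165 ]
yaw keys -4.125906585618569 0.13217685024271264 0.09747851211356624
yaw lip -2.5448134976713264 0.10884542305854068
side -3.5011910412189033 0.23519481820122817
side -3.4900970938550344 0.23338180000808703
lip 392 [ 0.5719 -0.0411  0.1832] [0.589  0.0655 0.1925] [0.5801 0.012  0.1879]
rbar 146 [ 0.5591 -0.125   0.1009] [ 0.6008 -0.0958  0.1703] [ 0.5804 -0.1092  0.1587]
lbar 92 [0.5235 0.1276 0.1031] [0.5348 0.1517 0.1671] [0.5289 0.1386 0.1596]
```

```bash
cat >> h.py <<'E'
YAW=np.radians(-3.5); XB=np.array([np.cos(YAW),np.sin(YAW),0]); YB=np.array([-np.sin(YAW),np.cos(YAW),0])
def tool():
    o=get_obs(); return o,R.from_euler('xyz',o['orientation'],degrees=True).as_matrix()
def go(P):
    "shift to P in present tool axes, mm"
    o,M=tool(); return (M.T@(np.asarray(P)-o['tool_pos'])*1000).round(1)
E
python3 - <<'E'
from h import *
print(globals().get('tcp_to_grasp'))
o,M=tool(); print(M.round(3))
for s in (1,-1):
    y=s*YB; y0,z0=M[:,1],M[:,2]; print('twist to jaws||yb',np.arctan2(y@z0,y@y0))
lip=np.array([.5852,.0117,.1885]); print(go([*(lip+.04*XB)[:2],.25]), lip+.04*XB)
E
```

```text
0.0188
[[-0.    -0.266 -0.964]
 [-0.    -0.964  0.266]
 [-1.     0.     0.   ]]
twist to jaws||yb 2.9339090267665826
twist to jaws||yb -0.20768362682321084
[ -23.4  500.1 -600.2] [0.62512539 0.00925806 0.1885    ]
```

```bash
python3 -m pendant '[{"claw":0,"linear":[-15,0,0],"twist":-0.104},{"claw":0,"linear":[-10,0,0],"twist":-0.104},{"claw":0,"linear":[0,30,-24],"twist":0},{"claw":0,"linear":[0,30,-24],"twist":0},{"claw":0,"linear":[0,30,-24],"twist":0},{"claw":0,"linear":[0,30,-24],"twist":0},{"claw":0,"linear":[0,30,-24],"twist":0},{"claw":0,"linear":[0,30,-24],"twist":0},{"claw":0,"linear":[0,30,-24],"twist":0},{"claw":0,"linear":[0,30,-24],"twist":0}]'
python3 -m pendant '[{"claw":0,"linear":[0,30,-24],"twist":0},{"claw":0,"linear":[0,30,-24],"twist":0},{"claw":0,"linear":[0,30,-24],"twist":0},{"claw":0,"linear":[0,30,-24],"twist":0},{"claw":0,"linear":[0,30,-24],"twist":0},{"claw":0,"linear":[0,30,-24],"twist":0},{"claw":0,"linear":[0,30,-24],"twist":0},{"claw":0,"linear":[0,30,-24],"twist":0},{"claw":0,"linear":[0,30,-24],"twist":0},{"claw":0,"linear":[0,0,0],"twist":0}]'
python3 - <<'E'
from h import *
o,M=tool(); y=-YB; print(o['clock'],o['tool_pos'],'twist',np.arctan2(y@M[:,2],y@M[:,1]),go([.6251,.0093,.179]))
E
```

```text
clock: 1.93
tool_pos: [0.357, 0.3979, 0.2519]
orientation: [-112.8, 90.0, 63.8]
force: [1.1, 1.4, -0.4]
opening: 0.0266
clock: 2.77
tool_pos: [0.558, 0.1122, 0.2513]
orientation: [93.5, 89.9, -90.2]
force: [-0.2, 1.0, -0.2]
opening: 0.0006
2.7667 [0.55802002 0.11223845 0.25127681] twist -0.003882267097119322 [ 72.4  98.3 -73.6]
```

```bash
python3 -m pendant '[{"claw":0,"linear":[0,25,-18],"twist":0},{"claw":0,"linear":[0,25,-18],"twist":0},{"claw":0,"linear":[0,25,-18],"twist":0},{"claw":0,"linear":[0,23,-19],"twist":0},{"claw":0,"linear":[15,0,0],"twist":0},{"claw":0,"linear":[15,0,0],"twist":0},{"claw":0,"linear":[15,0,0],"twist":0},{"claw":0,"linear":[10,0,0],"twist":0},{"claw":0,"linear":[0,0,0],"twist":0},{"claw":0,"linear":[0,0,0],"twist":0}]'
python3 - <<'E'
from h import *
p,d=snapshot('top'); cv2.imwrite('pics/top1.png',cv2.resize(p[110:310,230:460,::-1],None,fx=3,fy=3))
print(get_obs()['tool_pos'],go([.5946,.0111,.179]))
E
```

```text
clock: 3.6
tool_pos: [0.6223, 0.0147, 0.1965]
orientation: [41.4, 89.9, -142.1]
force: [-0.4, -0.0, 0.4]
opening: 0.0002
[0.62280437 0.01480583 0.19728467] [18.3  5.4 27.9]
```

View pics/top1.png

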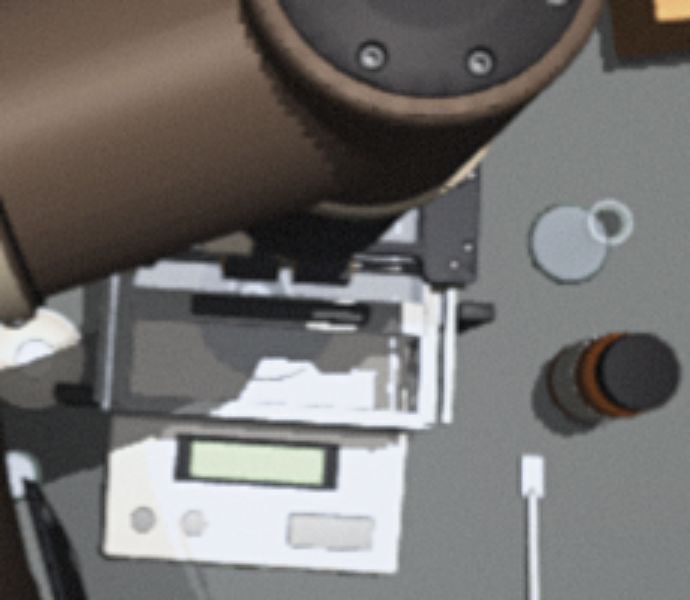

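```bash
python3 -m pendant '[{"claw":0,"linear":[8,2,0],"twist":0},{"claw":0,"linear":[7,2,0],"twist":0},{"claw":0,"linear":[2,0,0],"twist":0},{"claw":0,"linear":[0,0,5],"twist":0},{"claw":0,"linear":[0,0,5],"twist":0},{"claw":0,"linear":[0,0,5],"twist":0},{"claw":0,"linear":[0,0,4],"twist":0},{"claw":0,"linear":[0,0,4],"twist":0},{"claw":0,"linear":[0,0,3],"twist":0},{"claw":0,"linear":[0,0,3],"twist":0}]'
python3 - <<'E'
from h import *
o=get_obs();print(o['force'],o['tool_pos'],go([.5946,.0111,.179]))
E
```

```text
clock: 4.48
tool_pos: [0.5934, 0.0125, 0.18]
orientation: [-171.0, 89.9, 5.5]
force: [2.2, 0.2, -0.3]
opening: 0.0004
[ 2.20904078  0.18023867 -0.34511921] [0.59343534 0.01250573 0.17999263] [ 1.   1.3 -1.2]
```

```bash
python3 -m pendant '[{"claw":0,"linear":[0,0,4],"twist":0},{"claw":0,"linear":[0,0,5],"twist":0},{"claw":0,"linear":[0,0,5],"twist":0},{"claw":0,"linear":[0,0,5],"twist":0},{"claw":0,"linear":[0,0,5],"twist":0},{"claw":0,"linear":[0,0,5],"twist":0},{"claw":0,"linear":[0,0,5],"twist":0},{"claw":0,"linear":[0,0,4],"twist":0},{"claw":0,"linear":[0,0,3],"twist":0},{"claw":0,"linear":[0,0,2],"twist":0}]'
python3 -m pendant '[{"claw":0,"linear":[0,0,2],"twist":0},{"claw":0,"linear":[0,0,1.5],"twist":0},{"claw":0,"linear":[0,0,1],"twist":0},{"claw":0,"linear":[0,0,1],"twist":0},{"claw":0,"linear":[0,0,1],"twist":0},{"claw":0,"linear":[0,0,1],"twist":0},{"claw":0,"linear":[0,0,1],"twist":0},{"claw":0,"linear":[0,0,1],"twist":0},{"claw":0,"linear":[0,0,1],"twist":0},{"claw":0,"linear":[0,0,1],"twist":0}]'
python3 - <<'E'
from h import *
o=get_obs();print(o['force'],o['tool_pos'],go([.5946,.0111,.179]-.055*XB))
E
```

```text
clock: 5.32
tool_pos: [0.5499, 0.0151, 0.1796]
orientation: [-106.9, 90.0, 69.6]
force: [3.1, 0.7, 0.4]
opening: 0.0003
clock: 6.15
tool_pos: [0.539, 0.0157, 0.1796]
orientation: [-175.8, 90.0, 0.7]
force: [6.5, -1.1, -3.7]
opening: 0.0001
[ 6.48760189 -1.12675243 -3.66475403] [0.53903754 0.01573903 0.17956465] [ 0.6  1.2 -0.7]
```

```bash
python3 -m pendant '[{"claw":0,"linear":[0,0,0.5],"twist":0},{"claw":0,"linear":[0,0,0.5],"twist":0},{"claw":0,"linear":[0,0,0.5],"twist":0},{"claw":0,"linear":[0,0,0.5],"twist":0},{"claw":0,"linear":[0,0,0.5],"twist":0},{"claw":0,"linear":[0,0,0],"twist":0},{"claw":0,"linear":[0,0,0],"twist":0},{"claw":0,"linear":[0,0,0],"twist":0},{"claw":0,"linear":[0,0,0],"twist":0},{"claw":0,"linear":[0,0,0],"twist":0}]'
```

```text
clock: 6.98
tool_pos: [0.5389, 0.0158, 0.1797]
orientation: [-177.5, 89.7, -1.0]
force: [12.5, -4.2, -7.8]
opening: 0.0005
```

```bash
python3 -m pendant '[{"claw":0,"linear":[0,0,-4],"twist":0},{"claw":0,"linear":[0,0,-8],"twist":0},{"claw":0,"linear":[-25,0,0],"twist":0},{"claw":0,"linear":[-25,0,0],"twist":0},{"claw":0,"linear":[-20,0,0],"twist":0},{"claw":0,"linear":[0,30,-20],"twist":0},{"claw":0,"linear":[0,30,-20],"twist":0},{"claw":0,"linear":[0,30,-20],"twist":0},{"claw":0,"linear":[0,30,-20],"twist":0},{"claw":0,"linear":[0,20,0],"twist":0}]'
python3 - <<'E'
from h import *
o,M=tool(); y=-YB; print(o['force'],o['tool_pos'],'twist',np.arctan2(y@M[:,2],y@M[:,1]),go([.6195,-.1295,.14]))
E
```

```text
clock: 7.82
tool_pos: [0.6214, -0.1321, 0.248]
orientation: [15.4, 89.9, -168.1]
force: [-0.1, 0.6, 0.2]
opening: 0.0006
[-0.05913824  0.58703479  0.16739643] [ 0.62139856 -0.13207904  0.24801503] twist -0.0005360493009004648 [108.   -2.5   1.8]
```

```bash
python3 -m pendant '[{"claw":0,"linear":[25,-1,0],"twist":0},{"claw":0,"linear":[25,0,0],"twist":0},{"claw":0,"linear":[15,0,0],"twist":0},{"claw":0,"linear":[10,0,0],"twist":0},{"claw":0,"linear":[10,0,0],"twist":0},{"claw":0,"linear":[10,0,0],"twist":0},{"claw":0,"linear":[10,0,0],"twist":0},{"claw":0,"linear":[3,0,0],"twist":0},{"claw":0,"linear":[0,0,4],"twist":0},{"claw":0,"linear":[0,0,4],"twist":0}]'
python3 - <<'E'
from h import *
p,d=snapshot('scene'); cv2.imwrite('pics/s1.png',cv2.resize(p[100:320,80:350,::-1],None,fx=2.7,fy=2.7))
o=get_obs();print(o['force'],o['tool_pos'],go(np.array([.5853,-.127,.14])+.0095*XB))
E
```

```text
clock: 8.65
tool_pos: [0.6117, -0.1279, 0.1418]
orientation: [144.4, 90.0, -39.0]
force: [0.3, 0.3, 0.4]
opening: 0.0006
[-1.70007232  0.35375593 -0.97308961] [ 0.61103052 -0.1278697   0.14216032] [ 2.2  0.7 16.2]
```

View pics/s1.png

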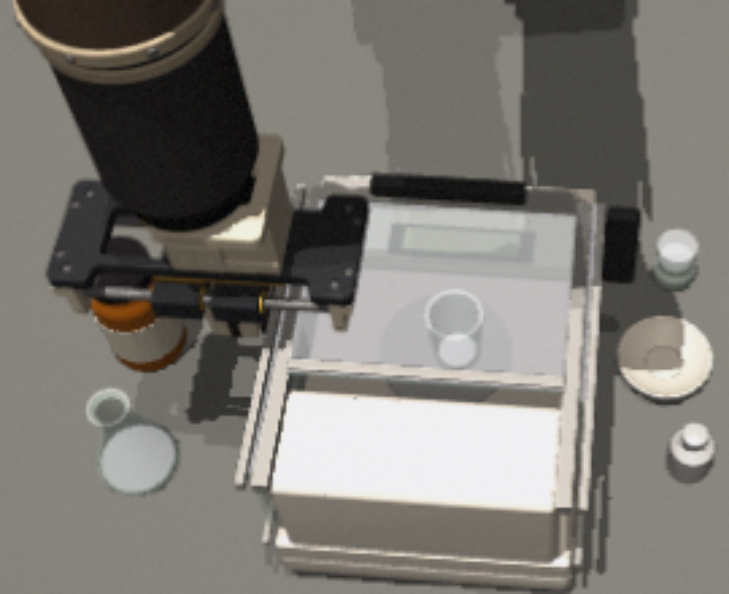

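```bash
python3 -m pendant '[{"claw":0,"linear":[0,0,4],"twist":0},{"claw":0,"linear":[0,0,4],"twist":0},{"claw":0,"linear":[0,0,3],"twist":0},{"claw":0,"linear":[0,0,3],"twist":0},{"claw":0,"linear":[0,0,3],"twist":0},{"claw":0,"linear":[0,0,3],"twist":0},{"claw":0,"linear":[0,0,3],"twist":0},{"claw":0,"linear":[0,0,4],"twist":0},{"claw":0,"linear":[0,0,5],"twist":0},{"claw":0,"linear":[0,0,5],"twist":0}]'
python3 -m pendant '[{"claw":0,"linear":[0,0,5],"twist":0},{"claw":0,"linear":[0,0,5],"twist":0},{"claw":0,"linear":[0,0,5],"twist":0},{"claw":0,"linear":[0,0,5],"twist":0},{"claw":0,"linear":[0,0,4],"twist":0},{"claw":0,"linear":[0,0,3],"twist":0},{"claw":0,"linear":[0,0,3],"twist":0},{"claw":0,"linear":[0,0,2],"twist":0},{"claw":0,"linear":[0,0,2],"twist":0},{"claw":0,"linear":[0,0,2],"twist":0}]'
python3 - <<'E'
from h import *
o=get_obs();print(o['force'],o['tool_pos'],go(np.array([.5853,-.127,.14])+(.0095-.066)*XB))
E
```

```text
clock: 9.53
tool_pos: [0.5747, -0.1257, 0.1418]
orientation: [178.0, 90.0, -5.5]
force: [2.6, 0.3, 1.5]
opening: 0.0006
clock: 10.37
tool_pos: [0.5387, -0.1235, 0.1415]
orientation: [20.8, 90.0, -162.7]
force: [1.1, 0.6, 0.9]
opening: 0.0007
[1.09615394 0.59731972 0.90458009] [ 0.53874475 -0.12353067  0.14150358] [1.5 0.6 9.8]
```

```bash
python3 -m pendant '[{"claw":0,"linear":[0,0,1.5],"twist":0},{"claw":0,"linear":[0,0,1],"twist":0},{"claw":0,"linear":[0,0,1],"twist":0},{"claw":0,"linear":[0,0,1],"twist":0},{"claw":0,"linear":[0,0,1],"twist":0},{"claw":0,"linear":[0,0,1],"twist":0},{"claw":0,"linear":[0,0,1],"twist":0},{"claw":0,"linear":[0,0,1],"twist":0},{"claw":0,"linear":[0,0,1],"twist":0},{"claw":0,"linear":[0,0,1],"twist":0}]'
python3 -m pendant '[{"claw":0,"linear":[0,0,0.5],"twist":0},{"claw":0,"linear":[0,0,0.5],"twist":0},{"claw":0,"linear":[0,0,0.5],"twist":0},{"claw":0,"linear":[0,0,0.5],"twist":0},{"claw":0,"linear":[0,0,0.5],"twist":0},{"claw":0,"linear":[0,0,0.5],"twist":0},{"claw":0,"linear":[0,0,0.5],"twist":0},{"claw":0,"linear":[0,0,0],"twist":0},{"claw":0,"linear":[0,0,0],"twist":0},{"claw":0,"linear":[0,0,0],"twist":0}]'
```

```text
clock: 11.2
tool_pos: [0.5294, -0.1229, 0.1416]
orientation: [-178.7, 89.9, -2.2]
force: [8.8, -1.6, -6.8]
opening: 0.0006
clock: 12.03
tool_pos: [0.5293, -0.1228, 0.1419]
orientation: [-179.3, 89.5, -2.7]
force: [17.0, -4.9, -12.2]
opening: 0.0001
```

```bash
python3 -m pendant '[{"claw":0,"linear":[0,0,-5],"twist":0},{"claw":0,"linear":[0,0,-10],"twist":0},{"claw":0,"linear":[-25,0,0],"twist":0},{"claw":0,"linear":[-30,0,0],"twist":0},{"claw":0,"linear":[-30,0,0],"twist":0},{"claw":0,"linear":[-15,0,0],"twist":0},{"claw":0,"linear":[0,-20,27],"twist":0},{"claw":0,"linear":[0,-20,27],"twist":0},{"claw":0,"linear":[0,-20,27],"twist":0},{"claw":0,"linear":[0,-22,28],"twist":0}]'
python3 - <<'E'
from h import *
o,M=tool(); y=-YB; print(o['force'],o['tool_pos'],'twist',np.arctan2(y@M[:,2],y@M[:,1]),go([.4372,-.0345,.056]))
p,d=snapshot('scene'); cv2.imwrite('pics/s2.png',cv2.resize(p[100:320,80:350,::-1],None,fx=2.7,fy=2.7))
E
```

```text
clock: 12.87
tool_pos: [0.4345, -0.035, 0.241]
orientation: [19.6, 89.9, -164.0]
force: [-0.3, 3.0, 0.4]
opening: 0.0002
[-0.27579737  3.03823262  0.40490589] [ 0.4344636  -0.03504275  0.24102883] twist -0.0009893883582663358 [185.   -0.9  -3.1]
```

View pics/s2.png

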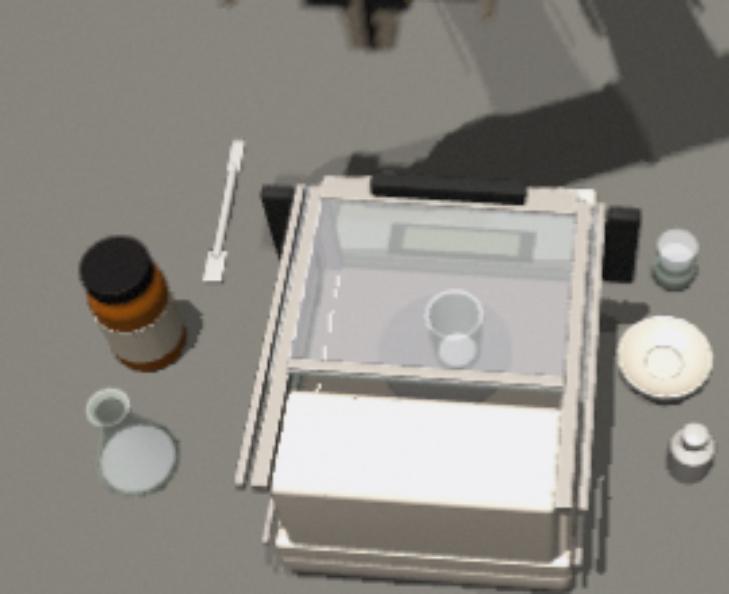

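```bash
python3 -m pendant '[{"claw":0,"linear":[25,-1,-2],"twist":0},{"claw":0,"linear":[30,0,-1],"twist":0},{"claw":0,"linear":[30,0,0],"twist":0},{"claw":0,"linear":[30,0,0],"twist":0},{"claw":0,"linear":[25,0,0],"twist":0},{"claw":0,"linear":[20,0,0],"twist":0},{"claw":0,"linear":[10,0,0],"twist":0},{"claw":0,"linear":[5,0,0],"twist":0},{"claw":0,"linear":[0,0,0],"twist":0},{"claw":0,"linear":[0,0,0],"twist":0}]'
python3 - <<'E'
from h import *
print(get_obs()['force'],go([.4372,-.0345,.056]))
E
```

```text
clock: 13.75
tool_pos: [0.4393, -0.0344, 0.0668]
orientation: [37.8, 90.0, -145.7]
force: [0.7, 0.7, 0.3]
opening: 0.0003
[0.66064314 0.67943331 0.31680059] [10.8  0.3  2.1]
```

```bash
python3 -m pendant '[{"claw":0,"linear":[2,0,2],"twist":0},{"claw":0,"linear":[2,0,0],"twist":0},{"claw":0,"linear":[2,0,0],"twist":0},{"claw":0,"linear":[1,0,0],"twist":0},{"claw":0,"linear":[1,0,0],"twist":0},{"claw":0,"linear":[1,0,0],"twist":0},{"claw":0,"linear":[1,0,0],"twist":0},{"claw":0,"linear":[1,0,0],"twist":0},{"claw":0,"linear":[0,0,0],"twist":0},{"claw":0,"linear":[0,0,0],"twist":0}]'
```

```text
clock: 14.58
tool_pos: [0.4375, -0.0342, 0.0557]
orientation: [-173.9, 90.0, 2.6]
force: [-0.4, -0.5, 2.5]
opening: 0.0002
```

```bash
python3 -m pendant '[{"claw":0,"linear":[0.5,0,0],"twist":0},{"claw":0,"linear":[0.5,0,0],"twist":0},{"claw":0,"linear":[0.5,0,0],"twist":0},{"claw":0,"linear":[0.5,0,0],"twist":0},{"claw":0,"linear":[0.5,0,0],"twist":0},{"claw":0,"linear":[0.5,0,0],"twist":0},{"claw":0,"linear":[0.5,0,0],"twist":0},{"claw":0,"linear":[0.5,0,0],"twist":0},{"claw":0,"linear":[0,0,0],"twist":0},{"claw":0,"linear":[0,0,0],"twist":0}]'
```

```text
clock: 15.42
tool_pos: [0.438, -0.0342, 0.0525]
orientation: [-178.0, 89.9, -1.5]
force: [-1.3, -1.3, 14.9]
opening: 0.0003
```

```bash
python3 -m pendant '[{"claw":0,"linear":[-3,0,0],"twist":0},{"claw":0,"linear":[-5,0,0],"twist":0},{"claw":0,"linear":[-10,0,0],"twist":0},{"claw":0,"linear":[-20,0,0],"twist":0},{"claw":0,"linear":[-30,0,0],"twist":0},{"claw":0,"linear":[-30,0,0],"twist":0},{"claw":0,"linear":[-30,0,0],"twist":0},{"claw":0,"linear":[-30,0,0],"twist":0},{"claw":0,"linear":[-30,0,0],"twist":0},{"claw":0,"linear":[0,0,0],"twist":0}]'
python3 - <<'E'
from h import *
p,d=snapshot('scene'); cv2.imwrite('pics/s3.png',cv2.resize(p[100:320,80:350,::-1],None,fx=2.7,fy=2.7))
q=cv2.imread('pics/s2.png').astype(int); r=cv2.imread('pics/s3.png').astype(int)
print('mean diff vs before press',np.abs(q-r)[190:].mean())
E
```

```text
clock: 16.25
tool_pos: [0.4391, -0.0339, 0.2449]
orientation: [-165.5, 89.6, 11.1]
force: [0.8, -0.6, 1.4]
opening: 0.0
mean diff vs before press 0.7937474817440592
```

View pics/s3.png

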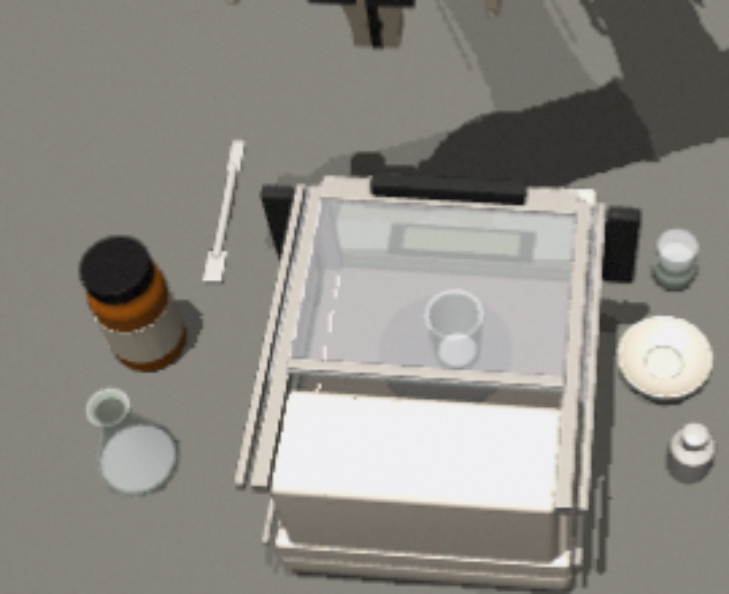

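The picture is the same as before the press: the hatch lip (450,188) and both bars (278,220 and 622,245) are at the front, and the beaker (455,330) and bystanders haven't moved.

```bash
python3 -c "
from plant import *
print(close_job())"
```

```text
the job is handed in; nothing more can be done
None
```

The hatch and the right door are shut, and the tare key was pressed once and let go after that. I handed the job in at about 16 s, with the arm clear of everything.

- **Hatch:** I pushed it about 55 mm with the closed fingertips, slowing to 12 mm/s or less before the stop. There the fingertips stood still while the force rose to about 12 N along the push.
- **Right door:** I pushed it about 66 mm in the same way. It stood still at the stop with about 17 N along the push.
- **Tare key:** Pressed straight down about 4 mm to the bottom (15 N), then released. The fingertips went no nearer the mode and power keys, which lie 97 mm and more to the left.
- **Last picture:** The hatch lip and both door bars are at the front. The beaker and the things visible around the balance (all but the wash bottle, outside the crop) match the picture from before the press.

I judged the stops and the key travel from forces and fingertip positions, as there was no direct joint reading. At first the network gave wrong positions for the hatch lip and the beaker, so I measured the lip from the picture and depth data instead. No check failed after that.

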